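# Roll the sample bottle up into the reader

## Robot

A 6-joint arm with a two-finger parallel gripper is mounted at the origin on the work surface. World frame = base frame: x ahead of the robot, y to its left, z up, the work surface at z = 0. Lengths are in mm, angles in rad, forces in N, time in s.
With the tool pointing down it reaches from about 300 to 775 mm from the base axis. Payload 14.6 kg.
Tool frame: the origin (TCP) lies between the finger pads; the fingertips stand 8 mm ahead of it and the grasp point (between the pads) lies 11 mm behind it; z points along the fingers, y is the direction in which the jaws open and shut (so a half turn about z gives the same grasp; the last joint's range is limited). The gripper opens to 94 mm and grips with 3 to 60 N. Pads are 16 mm wide; open, the fingers measure 119 mm over their backs; the gripper's body (75 mm by 177 mm) begins 78 mm behind the grasp point.
Start: joints at [1.127, 0.3, 1.521, -0, 1.321, -0.067], TCP at [202.367, 511.407, 213.446] pointing down, gripper open.
Joint ranges: [-3.03, 3.03], [-0.79, 2.21], [0.23, 2.52], [-1.04, 4.18], [0, 3.07], [-2.55, 2.55]. Speed limits (rad/s): [2.22, 2.22, 2.57, 3.14, 3.14, 3.14].

## Interface

Orientations are given as [roll, pitch, yaw] about the fixed x, y, z axes, in that order (R = Rz(yaw) Ry(pitch) Rx(roll)).
In Python, from cell import manip gives the robot as it stands. The module is installed in compiled form; this text tells all that it offers.
- The arm moves only by the tool send_rows, never from a script. Its argument "series" is a list that holds one entry, the list of rows, each a list of 5 numbers: the opening, from 0 (shut) to 1 (fully open), then the shift along the tool's x, y, z in mm, then the turn about the tool's z in degrees. In form: [[[gripper, dx, dy, dz, roll], ...]]. A call has 1 to 10 rows; each row is the pose to reach, as a shift and turn from the pose commanded when the call began, along the tool's axes at that moment; what a row does not reach only later rows make up. A row lasts 1/10 s, in which the tool goes at most 50 mm and 8.59 degrees, less where a joint would pass 70% of its speed; a pose out of reach is approached as far as the arm can. A call with a gripper value outside its range is refused whole. The fingers move at their own pace and stop on an object; "newtons" is the grip in N (left out, the last holds). Time passes only in rows, so rows that repeat a pose let the fingers close. It gives the time, the measured TCP pose, the force and the opening at its end, in the units of the state.
- manip.read_state(): the state, without advancing time (a new reading comes with each control period).
- manip.camera(name): name is "scene" or "side" or "wrist"; returns a dict with "img" (420x560x3 uint8, red, green, blue), "vfov" (degrees; the focal length in pixels is half the picture's height over the tangent of half this angle, whatever the lens; pixels are square), "cx", "cy" (the principal point, pixels), "pose" (4x4, takes a point from camera to world coordinates); the wrist camera has in their place "T_tool_cam" (4x4, takes a point from camera to tool coordinates, whose origin is the TCP and whose axes are the flange's). Camera axes: x right, y down, z forward; pixel columns grow to the right and rows downward; lengths in mm; the calibration is good to about 2 mm. The wrist camera is an equidistant fisheye: a pixel r from the principal point sees the ray r / f radians off the axis. A picture is of the moment at which its call begins: read the wrist's pose just before it. There is no depth.
- manip.sign_off(): hands the job in, once; it reports no verdict.
Trained networks look in a picture, given as the dict that the camera call returned (one of the last four; its "shot" number tells which), for a name from the list of things; names that differ only in an ending like _2 or _b are one class to them, and where a whole thing is asked for, a point or a joint stands for the part that bears it (a point fixed in the world has none). Each returns a list of dicts, best first, with "conf" (0 to 1); they miss things now and then, are a little off and sometimes report something else, mostly with a low value. They report only what shows in the picture. A call takes as long as a camera call. They do not tell look-alikes from the thing itself.
- manip.find_in(target, picture): "rect" ([left, top, width, height] in pixels, round what is visible of it).
- manip.silhouettes(target, picture): "pixels" (420x560 bool, what is visible of it) and "rect" ([left, top, width, height] in pixels, round what is visible of it).
The state is a dict: "clock": time; "joints": joint angles; "qd": joint speeds; "effort": joint torques, N m; "eef_pos": TCP position; "eef_rot": TCP orientation; "wrist_force": force on the tool from outside, world axes, zero at the start; "moment": the same for the moment, N m; "finger_gap": finger opening in mm.
Only numpy, scipy, OpenCV 4.12 (cv2) and the standard library are available. Lean on these libraries where they do the work, as an engineer would, in place of code of your own. Each camera call takes 0.05 s, during which the arm holds its last target. There are 200 camera calls.

## Task

With the fingertips, gently roll the brown sample bottle that lies at the foot of the sloped gutter up to the stop at the top, until it drops into the seat there and cannot roll back. Then press the green button on top of the reader down and let it go. Do not lift or carry the bottle, and leave the other things on the bench where they stand.

Things in the scene. Friction and masses are not known exactly. Their poses are not given: they have to be found in the camera images.
- feeder: Fixed bench instrument, 350 x 135 mm: sloped aluminium gutter with blue side walls, its low end open, leading up to a white reader box. Origin on the bench under the gutter; x level, uphill along the gutter; y across; z up. Gutter 112 mm wide inside, centred on y = 0. Walls 5 mm thick, 12 mm above the sloped floor, 20 mm above the pocket's. Reader box from x = 104 to 194 mm, top at z = 88 mm; only bench below x = -156 mm.
- ramp (a point): Foot of the sloped floor: in the feeder frame x = -150, y = 0, z = 25 mm. Its x axis points up along the floor, its z axis is square to it. The floor rises straight at 8 degrees from here to the step (point edge). A thin orange lip stands on the floor here across the gutter, 5 mm high and 6 mm long.
- edge (a point): Top end of the sloped floor: in the feeder frame x = 60, y = 0, z = 54.5 mm; axes as the feeder's. Beyond it the floor drops by a step of 8 mm into a level black seat pocket (floor at z = 46.5 mm), which ends at the stop at x = 104 mm, the upright front face of the reader box.
- seat (a point): Middle of the bottle's axis line when it rests in the seat pocket against the stop: in the feeder frame x = 79.5, y = 0, z = 70.5 mm; axes as the feeder's. The bottle may lie some mm to either side in y.
- sample: Brown glass bottle with white label and cap, lying across the gutter at the foot, against the lip. Round body 48 mm in diameter, 70 mm long; neck and cap (31 mm in diameter) reach 28 mm further at its +y end. Origin in the middle of the round body on its axis; y along the axis to the cap, x and z turn as it rolls. About 160 g. Let go on the slope, it rolls back down to the lip.
- read_button_top (a point): Centre of the top of the round green spring button (32 mm in diameter) that stands on the reader box. It is pressed straight down; full travel 6 mm, about 4 N.
- read_button (a joint): Travel of the green button in m: 0 released, 0.006 fully down; it springs back.
- reagent: Bystander: small brown stoppered reagent bottle, upright, 52 mm in diameter, 82 mm high, loose. Origin at the centre of its underside.
- beaker: Bystander: empty glass beaker, upright, 68 mm in diameter, 85 mm high, loose. Origin at the centre of its underside.
- timer: Bystander: blue pocket timer lying flat, 62 x 46 x 22 mm, loose. Origin at the centre of its underside.
Not all that is in view belongs to the job. Leave any blue or yellow look-alike of the sample alone.

How it is judged:
By the outcome, as a careful person would: the job done as asked, in the order asked, and still so for the second after the job is handed in, with the robot touching nothing.
It also fails if it takes over 45 s, if anything falls off the work surface, if the arm or the gripper's body presses on something with over 40 N, if the wrist force passes 120 N, or if a joint passes its speed limit or range.

## Working session

There is one attempt and no reset: what is moved stays moved. The work goes in short steps, Python scripts to look and compute and a tool call to move; the robot and the scene stay as the last step left them, time stands still between calls to the robot, and variables do not carry over. Pictures are saved under pics/ and viewed, about 8 in all and at most 12, crops included, and the job is handed in when it is done.

Besides the shell and the picture viewer there is one more tool, called after "Call:" as name(argument=value, ...) on one line, values as JSON. send_rows: Moves the arm, as the interface text tells. Its arguments: {"type":"object","properties":{"series":{"type":"array"},"newtons":{"type":"number"}},"required":["series"]}

```bash
mkdir -p pics; cat > h.py <<'E'
import numpy as np, cv2
from cell import manip
def K(c):
    f=c["img"].shape[0]/2/np.tan(np.radians(c["vfov"])/2); return f
def ray(c,u,v):
    f=K(c);d=np.array([(u-c["cx"])/f,(v-c["cy"])/f,1.]);P=np.array(c["pose"]);return P[:3,3],P[:3,:3]@d
def atz(c,u,v,z):
    o,d=ray(c,u,v);return o+d*(z-o[2])/d[2]
def proj(c,p):
    P=np.array(c["pose"]);q=P[:3,:3].T@(np.asarray(p,float)-P[:3,3]);return K(c)*q[:2]/q[2]+[c["cx"],c["cy"]]
def tri(c1,a,c2,b):
    o1,d1=ray(c1,*a);o2,d2=ray(c2,*b);d1/=np.linalg.norm(d1);d2/=np.linalg.norm(d2)
    s=np.linalg.lstsq(np.c_[d1,-d2],o2-o1,rcond=None)[0];p,q=o1+s[0]*d1,o2+s[1]*d2
    return (p+q)/2,np.linalg.norm(p-q)
def save(n,im,s=1): cv2.imwrite("pics/"+n,cv2.resize(im[:,:,::-1],None,fx=s,fy=s,interpolation=cv2.INTER_CUBIC))
E
python3 - <<'E'
from h import *
s=manip.read_state();print({k:np.round(v,3) for k,v in s.items()})
for n in("scene","side"):
    c=manip.camera(n);save(n+".png",c["img"],1.4)
    print(n,np.round(c["pose"],3).tolist(),c["vfov"],c["cx"],c["cy"])
    for t in("sample","read_button_top","feeder","reagent","beaker","timer"):
        print(t,[(np.round(r["rect"]).tolist(),round(r["conf"],2)) for r in manip.find_in(t,c)][:4])
E
```

```text
{'clock': np.float64(0.0), 'joints': array([ 1.127,  0.3  ,  1.522,  0.   ,  1.321, -0.067]), 'qd': array([-0.001,  0.001, -0.001,  0.   ,  0.001,  0.   ]), 'effort': array([ 2.0000e-03, -5.3179e+01, -3.5274e+01,  7.1000e-02,  2.4000e-02,
       -0.0000e+00]), 'eef_pos': array([202.256, 511.169, 212.887]), 'eef_rot': array([-3.14 , -0.   ,  2.765]), 'wrist_force': array([-0.245, -0.678,  0.319]), 'moment': array([ 0.021, -0.003,  0.006]), 'finger_gap': np.float64(93.878)}
scene [[0.504, 0.541, -0.673, 1216.311], [0.863, -0.304, 0.402, -450.721], [0.013, -0.784, -0.62, 664.389], [0.0, 0.0, 0.0, 1.0]] 53.254697697521195 282.875731979865 198.9413226399259
sample [([219.0, 187.0, 22.0, 36.0], 0.86), ([158.0, 233.0, 23.0, 48.0], 0.64), ([167.0, 171.0, 18.0, 35.0], 0.62)]
read_button_top []
feeder [([222.0, 167.0, 155.0, 70.0], 0.74)]
reagent [([268.0, 151.0, 17.0, 30.0], 0.97), ([222.0, 167.0, 154.0, 68.0], 0.38)]
beaker [([328.0, 219.0, 39.0, 54.0], 0.7)]
timer [([238.0, 246.0, 30.0, 29.0], 0.76)]
side [[0.898, -0.213, 0.384, 289.297], [-0.439, -0.463, 0.77, -642.859], [0.014, -0.86, -0.51, 474.083], [0.0, 0.0, 0.0, 1.0]] 55.65920365950621 282.0851396884415 216.54685571378894
sample [([317.0, 329.0, 77.0, 39.0], 0.8), ([240.0, 260.0, 60.0, 31.0], 0.72), ([150.0, 332.0, 79.0, 47.0], 0.72)]
read_button_top [([251.0, 175.0, 11.0, 5.0], 0.57)]
feeder [([235.0, 168.0, 75.0, 128.0], 0.77)]
reagent []
beaker [([326.0, 189.0, 30.0, 43.0], 0.65)]
timer [([331.0, 262.0, 41.0, 32.0], 0.67)]
```

View pics/scene.png

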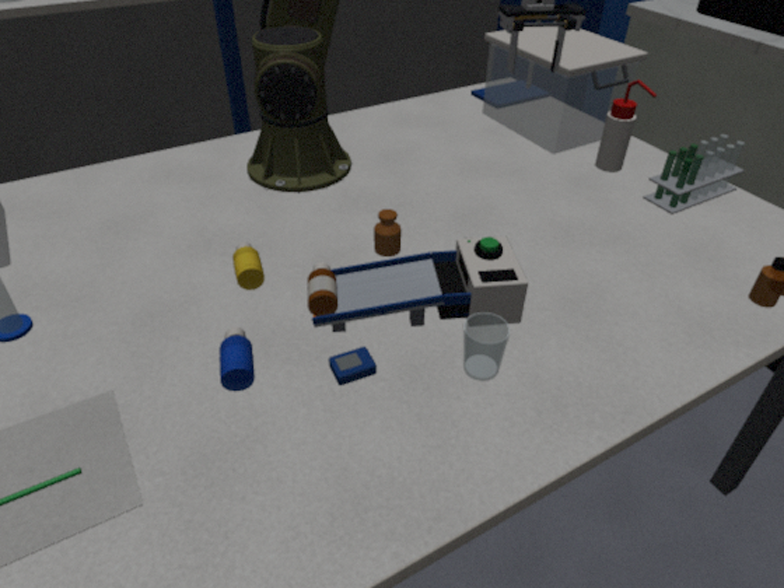

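View pics/side.png

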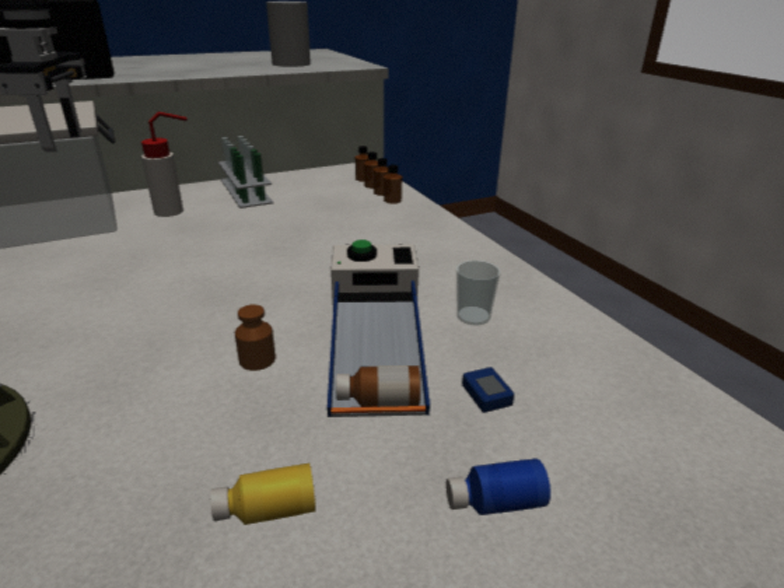

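The side picture shows three bottles at 1.4x scale: the sample at (378,386), yellow at (263,493) and blue at (500,487). Only the brown one lies in the gutter against the orange lip, so it fits the description. I'll enlarge both views to confirm it and to get the feeder corners.

```bash
python3 - <<'E'
from h import *
a=manip.camera("side")["img"][162:304,225:320];b=manip.camera("scene")["img"][160:242,215:382]
save("a.png",a,4);save("b.png",b,4.7)
E
```

```text
(no output)
```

View pics/a.png

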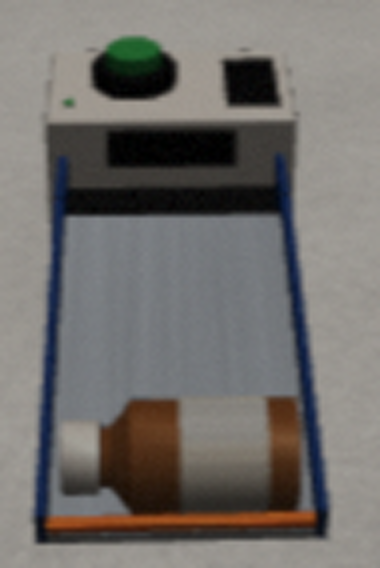

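View pics/b.png

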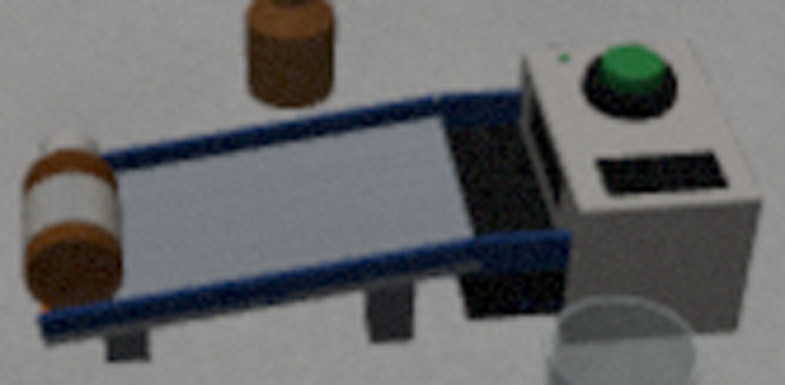

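```bash
python3 - <<'E'
from h import *
from scipy.optimize import least_squares
cs=manip.camera("side");cc=manip.camera("scene")
S=[((104,67.5,88),(47,122)),((104,-67.5,88),(297,121)),((-150,56,30),(47,516)),((-150,-56,30),(315,512)),((104,61,66.5),(58,156)),((104,-61,66.5),(286,156))]
C=[((104,-67.5,88),(575,210)),((194,-67.5,88),(760,198)),((104,67.5,88),(525,52)),((194,67.5,88),(694,42)),((60,56,54.5),(442,117)),((104,-61,66.5),(570,232))]
obs=[(cs,p,(225+x/4,162+y/4)) for p,(x,y) in S]+[(cc,p,(215+x/4.7,160+y/4.7)) for p,(x,y) in C]
def W(t,p):
    c,s=np.cos(t[2]),np.sin(t[2]);return np.array([t[0]+c*p[0]-s*p[1],t[1]+s*p[0]+c*p[1],p[2]])
f=lambda t:np.concatenate([proj(c,W(t,p))-o for c,p,o in obs])
b=min((least_squares(f,[480,100,y],loss="soft_l1") for y in(0,.8,1.6,-.8,2.4)),key=lambda r:r.cost)
t=b.x;print(t,np.round(f(t).reshape(-1,2),1).tolist());np.save("feed.npy",t)
bt,g=tri(cs,(225+134/4,162+48/4),cc,(215+632/4.7,160+60/4.7));print("button",bt,g)
c,s=np.cos(t[2]),np.sin(t[2]);d=bt[:2]-t[:2];print("in feeder",c*d[0]+s*d[1],-s*d[0]+c*d[1])
for n,p in dict(lip=(-150,0,25),seat=(79.5,0,70.5)).items(): print(n,W(t,p))
for nm,cam in(("reagent",cs),("reagent",cc),("beaker",cs),("beaker",cc),("timer",cc)):
  for r in manip.find_in(nm,cam)[:1]:
    l,tp,w,h=r["rect"];q=atz(cam,l+w/2,tp+h-w*.15,0);d=q[:2]-t[:2];print(nm,q[:2],"feeder",c*d[0]+s*d[1],-s*d[0]+c*d[1])
a=np.array(cs["pose"]);
# sample ends in side view
for lab,p in(("body end",(297,450)),("cap end",(58,458))):
  q=atz(cs,225+p[0]/4,162+p[1]/4,25+30);d=q[:2]-t[:2];print(lab,q,c*d[0]+s*d[1],-s*d[0]+c*d[1])
E
```

```text
[559.84119105 -47.32797016   1.14866167] [[0.7, -1.5], [1.5, -1.4], [-0.6, 1.2], [-0.0, 1.4], [1.4, -1.1], [0.9, -1.2], [0.4, -1.2], [1.0, -0.9], [-0.5, -2.2], [-0.5, -1.8], [-0.6, -1.2], [-0.1, -0.2]]
button [600.30773094  98.76962015 105.66877629] 1.932637763389833
in feeder 149.85211404241645 22.943205116632925
lip [ 498.38489233 -184.16043468   25.        ]
seat [592.41302937  25.19323604  70.5       ]
reagent [394.20290515   2.41412998] feeder -22.48787884276272 171.47773495973047
reagent [419.93033478   0.92137133] feeder -13.308847133524132 147.3971548013922
beaker [746.54492142 -21.06518955] feeder 100.45147481020322 -159.5541218132751
beaker [759.67722103 -22.17377173] feeder 104.82062478334169 -171.98781700258627
timer [ 668.42004503 -193.10204508] feeder -88.49180967098269 -158.77231519800822
body end [ 548.23949402 -191.68716618   55.        ] -136.44014617824857 -48.56195384831671
cap end [ 456.72943411 -154.60726501   55.        ] -140.10771495545214 50.10698287766626
```

The crop confirms it: the brown bottle with the white label lies in the gutter against the orange lip, cap to +y. The fit puts the feeder at (560,-47) with yaw 1.149, and the button triangulates to z≈106, which is plausible for a box top at 88. I'll raise the tool and turn it so that tool x points uphill.

Call:
send_rows(series=[[[0.43, 0, 0, -40, 8.5], [0.43, 0, 0, -80, 17], [0.43, 0, 0, -80, 25.5], [0.43, 0, 0, -80, 34], [0.43, 0, 0, -80, 42.5], [0.43, 0, 0, -80, 51], [0.43, 0, 0, -80, 59.5], [0.43, 0, 0, -80, 68], [0.43, 0, 0, -80, 76.5], [0.43, 0, 0, -80, 85]]], newtons=20)

```text
clock: 2.15
eef_pos: [202.4, 511.4, 293.4]
eef_rot: [-3.142, 0.0, 1.275]
wrist_force: [0.8, 0.9, 0.8]
finger_gap: 40.2
```

```bash
cat >> h.py <<'E'
def W(p):
    t=np.load("feed.npy");c,s=np.cos(t[2]),np.sin(t[2]);return np.array([t[0]+c*p[0]-s*p[1],t[1]+s*p[0]+c*p[1],p[2]])
def F(q):
    t=np.load("feed.npy");c,s=np.cos(t[2]),np.sin(t[2]);d=np.asarray(q,float)-[t[0],t[1],0];return np.array([c*d[0]+s*d[1],-s*d[0]+c*d[1],d[2]])
from scipy.spatial.transform import Rotation as Ro
def pose():
    s=manip.read_state();return np.array(s["eef_pos"]),Ro.from_euler("xyz",s["eef_rot"]).as_matrix(),s
def go(p):  # feeder target -> tool shift
    e,R,s=pose();d=R.T@(W(p)-e);t=np.load("feed.npy")
    print("TCP feeder",F(e).round(1),"rot",np.round(s["eef_rot"],3),"yawerr deg",np.degrees(s["eef_rot"][2]-t[2]).round(2),"gap",round(float(s["finger_gap"]),1),"F",np.round(s["wrist_force"],1),"t",round(float(s["clock"]),2));print("shift",d.round(1))
E
python3 - <<'E'
from h import *
go((-180,-13,150))
c=manip.camera("scene")
print("wash",atz(c,610/1.4,168/1.4,0), "rack",atz(c,670/1.4,205/1.4,0))
E
```

```text
TCP feeder [363.2 555.  293.4] rot [-3.142  0.     1.275] yawerr deg 7.25 gap 40.2 F [0.8 0.9 0.8] t 2.15
shift [-610.5  494.9  143.5]
wash [377.4349815  649.23230985   0.        ] rack [566.06213792 635.57946924   0.        ]
```

Call:
send_rows(series=[[[0.43, -36, 29, 0, 3], [0.43, -75, 61, 0, 7.2], [0.43, -114, 92, 0, 7.2], [0.43, -153, 124, 0, 7.2], [0.43, -192, 155, 0, 7.2], [0.43, -230, 187, 0, 7.2], [0.43, -269, 218, 0, 7.2], [0.43, -308, 250, 0, 7.2], [0.43, -347, 281, 0, 7.2], [0.43, -380, 308, 0, 7.2]]])

```text
clock: 3.2
eef_pos: [389.4, 57.0, 293.8]
eef_rot: [3.141, -0.0, 1.158]
wrist_force: [0.8, 0.8, 0.1]
finger_gap: 40.4
```

```bash
python3 - <<'E'
from h import *
go((-200,-13,220))
E
```

```text
TCP feeder [ 25.3 198.2 293.8] rot [ 3.141 -0.     1.158] yawerr deg 0.55 gap 40.4 F [0.8 0.8 0.1] t 3.2
shift [-227.3  209.    73.9]
```

Call:
send_rows(series=[[[0.43, -30, 28, 0, 0.5], [0.43, -66, 60, 0, 0.5], [0.43, -100, 92, 0, 0.5], [0.43, -134, 124, 20, 0.5], [0.43, -168, 156, 40, 0.5], [0.43, -200, 184, 60, 0.5], [0.43, -220, 202, 70, 0.5], [0.43, -227, 209, 74, 0.5], [0.43, -227, 209, 74, 0.5]]])

```text
clock: 4.1
eef_pos: [488.6, -233.1, 218.9]
eef_rot: [-3.14, -0.0, 1.148]
wrist_force: [0.8, 0.7, -0.8]
finger_gap: 40.6
```

```bash
cat >> h.py <<'E'
def wproj(c,e,R,p):
    T=np.array(c["T_tool_cam"]);q=T[:3,:3].T@(R.T@(np.asarray(p,float)-e)-T[:3,3]);f=K(c)
    r=np.hypot(q[0],q[1]);return f*np.arctan2(r,q[2])*q[:2]/r+[c["cx"],c["cy"]]
E
python3 - <<'E'
from h import *
go((-200,-13,220))
e,R,s=pose();c=manip.camera("wrist");im=c["img"].copy()
print(np.round(c["T_tool_cam"],3).tolist(),c["vfov"])
M=[(-150,56,30),(-150,-56,30),(104,67.5,88),(104,-67.5,88),(60,56,54.5),(60,-56,54.5),(-133,-48.5,52),(-133,49.5,52)]
for p in M:
    u=wproj(c,e,R,W(p));print(p,u.round(1));cv2.drawMarker(im,tuple(int(x) for x in u.round()),(255,0,255),0,8,1)
print([(r["rect"],r["conf"]) for r in manip.find_in("sample",c)])
save("w1.png",im,1.42)
E
```

```text
TCP feeder [-198.6  -11.1  218.9] rot [-3.14  -0.     1.148] yawerr deg -0.07 gap 40.6 F [ 0.8  0.7 -0.8] t 4.1
shift [-1.4  1.9 -1.1]
[[0.0, -0.957, -0.29, 84.797], [1.0, 0.0, 0.001, -0.533], [-0.001, -0.29, 0.957, -171.336], [0.0, 0.0, 0.0, 1.0]] 65.70646984690485
(-150, 56, 30) [219.4 148. ]
(-150, -56, 30) [319.8 147.5]
(104, 67.5, 88) [201.1 -83.5]
(104, -67.5, 88) [335.6 -85.9]
(60, 56, 54.5) [216.  -37.8]
(60, -56, 54.5) [321.7 -39.5]
(-133, -48.5, 52) [315.5 133.4]
(-133, 49.5, 52) [221.3 133.9]
[([220.9, 111.7, 97.0, 46.4], 0.83), ([328.9, 211.2, 81.6, 47.8], 0.6)]
```

View pics/w1.png

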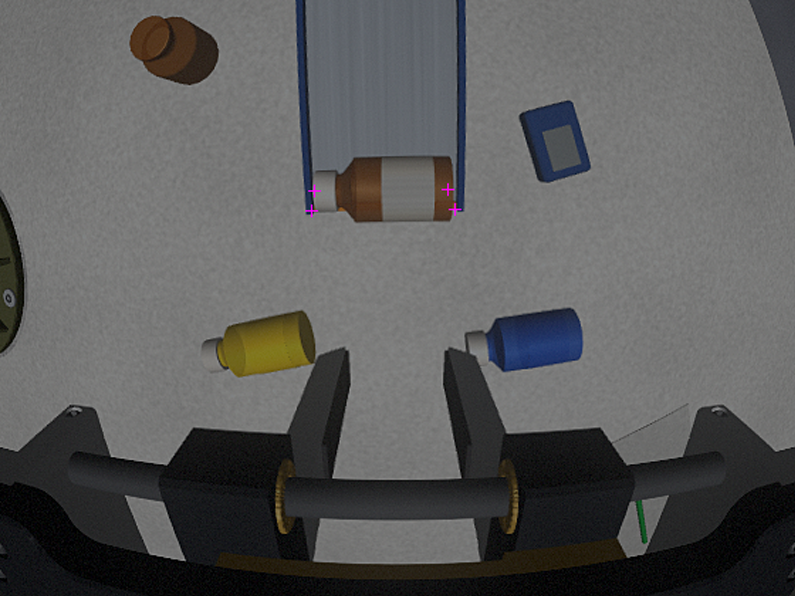

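The wrist view shows the fitted lip corners (display 314,210 and 455,210) landing within 2–3 mm of the real gutter ends. The brown bottle spans x 314–455, its body centre at about y=-16. The yellow (260,345) and blue (525,340) look-alikes lie clear of the descent spot. I'll lower behind the bottle.

Call:
send_rows(series=[[[0.43, 8, 2, 20, 0], [0.43, 18, 5, 55, 0], [0.43, 18, 5, 95, 0], [0.43, 18, 5, 130, 0], [0.43, 18, 5, 155, 0], [0.43, 18, 5, 164, 0], [0.43, 18, 5, 164, 0]]])

```text
clock: 4.9
eef_pos: [500.7, -217.5, 55.7]
eef_rot: [-3.141, -0.0, 1.148]
wrist_force: [-0.4, -0.1, 0.8]
finger_gap: 40.1
```

```bash
python3 - <<'E'
from h import *
go((-165,-16,54.6))
e,R,s=pose();c=manip.camera("wrist");im=c["img"].copy()
c2=manip.camera("side")["img"][180:340,220:340]
o=np.hstack([cv2.resize(im,None,fx=.9,fy=.9),cv2.resize(c2,(283,378))]);save("w2.png",o)
E
```

```text
TCP feeder [-179.5  -15.8   55.7] rot [-3.141 -0.     1.148] yawerr deg -0.03 gap 40.1 F [-0.4 -0.1  0.8] t 4.9
shift [14.5  0.2  1.1]
```

View pics/w2.png

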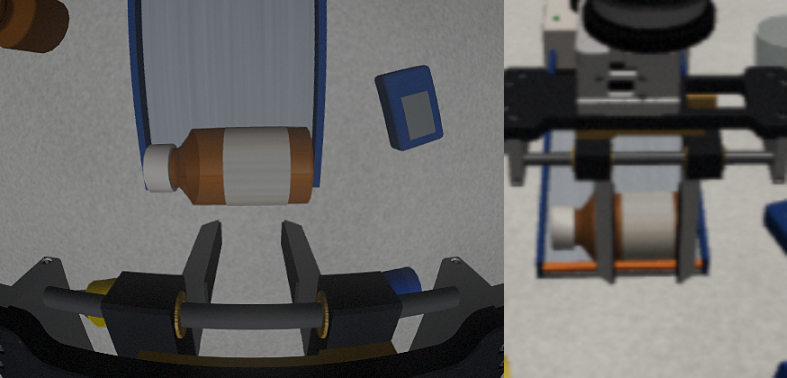

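Call:
send_rows(series=[[[0.43, 6, 0, 1, 0], [0.43, 10, 0, 1, 0], [0.43, 13, 0, 1, 0], [0.43, 16, 0, 0.7, 0], [0.43, 19, 0, 0.3, 0], [0.43, 23, 0, -0.3, 0], [0.43, 27, 0, -0.8, 0], [0.43, 31, 0, -1.4, 0], [0.43, 35, 0, -2, 0], [0.43, 39, 0, -2.5, 0]]])

```text
clock: 6.0
eef_pos: [516.9, -182.5, 58.0]
eef_rot: [3.142, 0.0, 1.147]
wrist_force: [-0.9, -2.9, 2.2]
finger_gap: 40.4
```

```bash
python3 - <<'E'
from h import *
go((-100,-16,64))
e,R,s=pose();c=manip.camera("wrist");im=c["img"]
r=manip.find_in("sample",c);print([(np.round(x["rect"]),x["conf"]) for x in r])
save("w3.png",im)
E
```

```text
TCP feeder [-140.9  -16.2   58. ] rot [3.142 0.    1.147] yawerr deg -0.1 gap 40.4 F [-0.9 -2.9  2.2] t 6.0
shift [40.9 -0.3 -6. ]
[(array([157., 168., 189.,  87.]), 0.92), (array([436., 350.,  18.,  28.]), 0.86), (array([ 92., 352.,  38.,  39.]), 0.59), (array([414., 122.,  72.,  95.]), 0.41)]
```

View pics/w3.png

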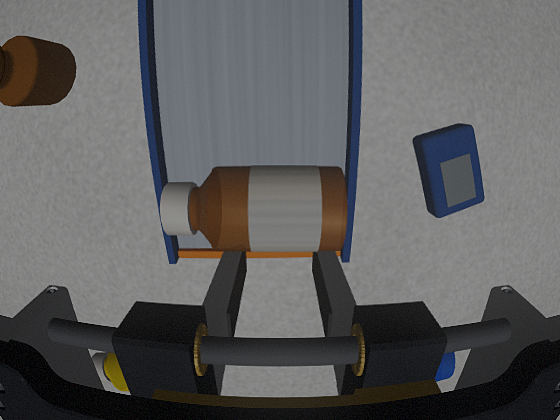

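The wrist view shows both tips on the bottle's rear (at about 240,250 and 325,250), with the bottle square to the gutter and ahead of the orange lip. I'll keep pushing.

Call:
send_rows(series=[[[0.43, 5, 0, -0.7, 0], [0.43, 11, 0, -1.5, 0], [0.43, 17, 0, -2.4, 0], [0.43, 23, 0, -3.2, 0], [0.43, 29, 0, -4.1, 0], [0.43, 35, 0, -4.9, 0], [0.43, 41, 0, -5.8, 0], [0.43, 47, 0, -6.6, 0], [0.43, 53, 0, -7.4, 0], [0.43, 59, 0, -8.3, 0]]])

```text
clock: 7.1
eef_pos: [541.2, -128.6, 66.3]
eef_rot: [-3.142, -0.0, 1.147]
wrist_force: [-1.7, -2.4, 2.3]
finger_gap: 40.8
```

Call:
send_rows(series=[[[0.43, 6, 0, -0.8, 0], [0.43, 12, 0, -1.7, 0], [0.43, 18, 0, -2.5, 0], [0.43, 24, 0, -3.4, 0], [0.43, 30, 0, -4.2, 0], [0.43, 36, 0, -5.1, 0], [0.43, 42, 0, -5.9, 0], [0.43, 48, 0, -6.7, 0], [0.43, 54, 0, -7.6, 0], [0.43, 59, 0, -8.3, 0]]])

```text
clock: 8.1
eef_pos: [565.5, -74.8, 74.6]
eef_rot: [3.142, -0.0, 1.147]
wrist_force: [-1.8, -2.1, 1.3]
finger_gap: 40.3
```

```bash
python3 - <<'E'
from h import *
go((25,-16,81))
e,R,s=pose();c=manip.camera("wrist");im=c["img"]
save("w4.png",im)
E
```

```text
TCP feeder [-22.7 -16.4  74.6] rot [ 3.142 -0.     1.147] yawerr deg -0.1 gap 40.3 F [-1.8 -2.1  1.3] t 8.1
shift [47.7 -0.5 -6.4]
```

View pics/w4.png

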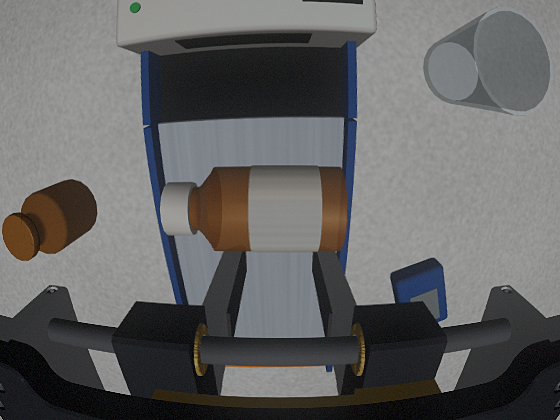

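The bottle is square and past mid-slope, with the edge line at about y=120 and the black pocket above it. I'll bring it up to the edge and then ease it over slowly.

Call:
send_rows(series=[[[0.43, 6, 0, -0.8, 0], [0.43, 12, 0, -1.7, 0], [0.43, 18, 0, -2.5, 0], [0.43, 23, 0, -3.2, 0], [0.43, 28, 0, -3.9, 0], [0.43, 33, 0, -4.6, 0], [0.43, 37, 0, -5.2, 0], [0.43, 41, 0, -5.7, 0], [0.43, 44, 0, -6, 0], [0.43, 47, 0, -6, 0]]])

```text
clock: 9.15
eef_pos: [584.7, -32.3, 80.6]
eef_rot: [-3.142, 0.0, 1.147]
wrist_force: [-0.8, -1.6, 1.8]
finger_gap: 40.3
```

Call:
send_rows(series=[[[0.43, 2, 0, 0, 0], [0.43, 4, 0, 0, 0], [0.43, 6, 0, 0, 0], [0.43, 8, 0, 0, 0], [0.43, 10, 0, 0.5, 0], [0.43, 12, 0, 1, 0], [0.43, 13, 0, 1.5, 0], [0.43, 14, 0, 2, 0], [0.43, 14, 0, 2, 0], [0.43, 14, 0, 2, 0]]])

```text
clock: 10.15
eef_pos: [590.4, -19.7, 78.5]
eef_rot: [-3.142, 0.0, 1.147]
wrist_force: [-0.2, -0.5, 0.8]
finger_gap: 40.3
```

```bash
python3 - <<'E'
from h import *
go((40,-16,79))
e,R,s=pose();c=manip.camera("wrist");im=c["img"].copy()
for p in((104,56,66.5),(104,-56,66.5),(60,56,54.5),(60,-56,54.5)):
    cv2.drawMarker(im,tuple(int(x) for x in wproj(c,e,R,W(p)).round()),(255,0,255),0,8,1)
save("w5.png",im)
E
```

```text
TCP feeder [ 37.7 -16.5  78.5] rot [-3.142  0.     1.147] yawerr deg -0.1 gap 40.3 F [-0.2 -0.5  0.8] t 10.15
shift [ 2.3 -0.5 -0.5]
```

View pics/w5.png

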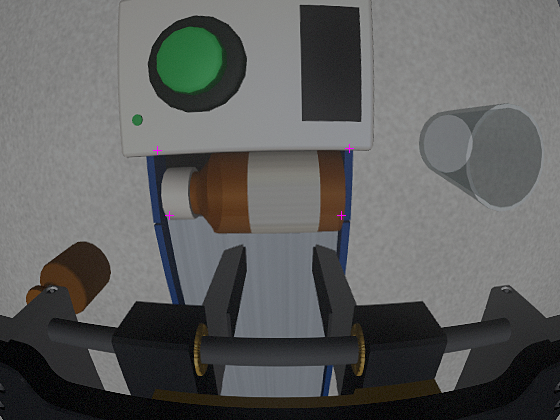

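The bottle lies in the black pocket against the reader face, clear of the fingers, and the force is back to about zero. I'll back off, rise and shut the fingers.

Call:
send_rows(series=[[[0.43, -8, 0, -2, 0], [0.43, -16, 0, -10, 0], [0.43, -18, 0, -35, 0], [0.2, -18, 0, -65, 0], [0, -5, -10, -90, 0], [0, 20, -20, -90, 0], [0, 45, -30, -90, 0], [0, 60, -38, -90, 0], [0, 65, -38, -90, 0], [0, 65, -38, -90, 0]]])

```text
clock: 11.2
eef_pos: [582.6, 55.0, 168.6]
eef_rot: [3.142, 0.0, 1.147]
wrist_force: [-0.3, -0.2, 0.2]
finger_gap: 0.6
```

```bash
python3 - <<'E'
from h import *
e,R,s=pose();c=manip.camera("wrist");im=c["img"].copy()
hsv=cv2.cvtColor(im,cv2.COLOR_RGB2HSV);m=cv2.inRange(hsv,(45,90,40),(85,255,255))
n,l,st,ce=cv2.connectedComponentsWithStats(m);k=1+np.argmax(st[1:,4]);print(st[k],ce[k])
T=np.array(c["T_tool_cam"]);f=K(c)
def wray(u):
    d=np.array(u)-[c["cx"],c["cy"]];r=np.hypot(*d);a=r/f
    return e+R@T[:3,3],R@T[:3,:3]@np.array([*(np.sin(a)*d/r),np.cos(a)])
o,d=wray(ce[k])
for z in(100,103,106): p=o+d*(z-o[2])/d[2];print(z,F(p).round(1))
go((150,23,130))
print([(np.round(x["rect"]),x["conf"]) for x in manip.find_in("sample",c)])
save("w6.png",im)
E
```

```text
[ 256  147   43   43 1435] [276.67317073 168.16097561]
100 [147.6  23.3 100. ]
103 [148.1  23.2 103. ]
106 [148.6  23.2 106. ]
TCP feeder [102.2  21.  168.6] rot [3.142 0.    1.147] yawerr deg -0.11 gap 0.3 F [-0.4  0.1  0.2] t 11.25
shift [47.8 -2.1 38.5]
[(array([410., 169.,  88.,  77.]), 0.62)]
```

View pics/w6.png

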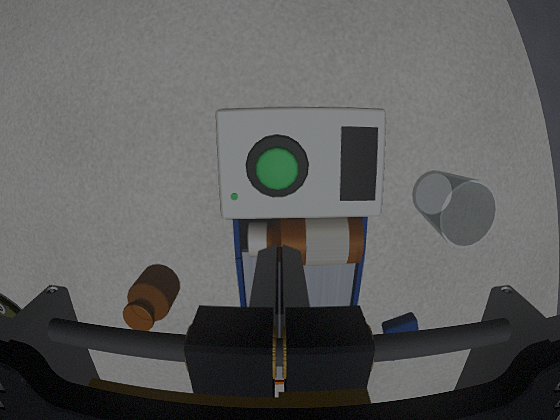

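The bottle stays in the pocket. The button centre is at (277,168), so feeder (149,23), which agrees with the earlier triangulation. I'll move above it.

Call:
send_rows(series=[[[0, 25, -1, 0, 0], [0, 46, -2, 0, 0], [0, 46.5, -2, 0, 0], [0, 46.5, -2, 25, 0], [0, 46.5, -2, 42, 0], [0, 46.5, -2, 46, 0], [0, 46.5, -2, 48, 0], [0, 46.5, -2, 50, 0], [0, 46.5, -2, 52, 0], [0, 46.5, -2, 54, 0]]])

```text
clock: 12.3
eef_pos: [600.2, 98.2, 115.3]
eef_rot: [3.14, -0.0, 1.147]
wrist_force: [0.8, -1.7, 3.1]
finger_gap: 0.1
```

Call:
send_rows(series=[[[0, 0, 0, 1, 0], [0, 0, 0, 2, 0], [0, 0, 0, 3, 0], [0, 0, 0, 4, 0]]])

```text
clock: 12.7
eef_pos: [600.2, 98.3, 111.9]
eef_rot: [3.14, -0.001, 1.147]
wrist_force: [-5.6, -2.4, 20.1]
finger_gap: 0.4
```

Call:
send_rows(series=[[[0, 0, 0, 1, 0], [0, 0, 0, 1, 0]]])

```text
clock: 12.9
eef_pos: [600.3, 98.3, 111.9]
eef_rot: [3.14, -0.001, 1.147]
wrist_force: [-6.9, -3.9, 21.7]
finger_gap: 0.4
```

The tool stopped hard at 21 N with the tip at z≈104. I'll release slowly and read the spring's travel.

Call:
send_rows(series=[[[0, 0, 0, -2.5, 0], [0, 0, 0, -2.5, 0]]])

```text
clock: 13.1
eef_pos: [600.1, 98.4, 112.7]
eef_rot: [3.141, -0.0, 1.147]
wrist_force: [2.1, -2.3, 3.2]
finger_gap: 0.4
```

Call:
send_rows(series=[[[0, 0, 0, -2, 0], [0, 0, 0, -2, 0]]])

```text
clock: 13.3
eef_pos: [599.8, 98.5, 114.2]
eef_rot: [3.141, -0.0, 1.147]
wrist_force: [2.0, -1.1, 2.7]
finger_gap: 0.4
```

Call:
send_rows(series=[[[0, 0, 0, -2, 0], [0, 0, 0, -2, 0]]])

```text
clock: 13.5
eef_pos: [599.7, 98.5, 116.1]
eef_rot: [-3.141, -0.0, 1.147]
wrist_force: [0.9, 0.0, 2.8]
finger_gap: 0.4
```

Call:
send_rows(series=[[[0, 0, 0, -2, 0], [0, 0, 0, -2, 0]]])

```text
clock: 13.7
eef_pos: [599.6, 98.5, 118.0]
eef_rot: [-3.141, 0.0, 1.147]
wrist_force: [0.4, -0.5, 0.1]
finger_gap: 0.6
```

Call:
send_rows(series=[[[0, 0, 0, -3, 0], [0, 0, 0, -3, 0]]])

```text
clock: 13.9
eef_pos: [599.7, 98.5, 121.2]
eef_rot: [-3.142, -0.0, 1.147]
wrist_force: [0.1, 0.8, -0.6]
finger_gap: 0.5
```

The spring force showed from TCP z≈112 to ≈118, which is the full 6 mm travel followed by release. I'll rise clear and do a final check.

Call:
send_rows(series=[[[0, 0, 0, -30, 0], [0, 0, 0, -70, 0], [0, -30, 0, -100, 0], [0, -60, 0, -100, 0], [0, -60, 0, -100, 0], [0, -60, 0, -100, 0]]])

```text
clock: 14.5
eef_pos: [575.0, 43.5, 221.0]
eef_rot: [-3.141, -0.0, 1.146]
wrist_force: [-0.3, -0.2, 0.1]
finger_gap: 0.3
```

```bash
python3 - <<'E'
from h import *
w=manip.camera("wrist")["img"];c=manip.camera("scene")["img"][160:280,215:382]
o=np.hstack([cv2.resize(w,None,fx=.75,fy=.75),cv2.resize(c,(370,315))]);save("end.png",o)
print(manip.read_state()["wrist_force"])
E
```

```text
[-0.49075556  0.33072887 -0.58212961]
```

View pics/end.png

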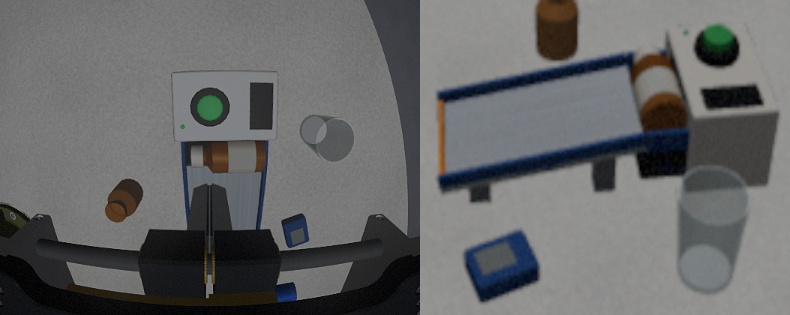

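The bottle is seated against the reader (right panel 657,90), the button is up again, the bystanders look undisturbed, and the gripper touches nothing.

```bash
python3 -c "
from cell import manip
print(manip.sign_off())"
```

```text
the job is handed in; nothing more can be done
None
```

The brown bottle is in the seat at the top of the gutter, and the green button has been pressed and let go. I handed the job in at about 14.6 s on the robot's clock.

- **Bottle:** I pushed it from behind with two fingertips, about 3–4 N at the readings between moves, until it dropped over the step. It was never gripped or lifted. Afterwards it lay against the stop, clear of the fingers, and it was still there in the last pictures.
- **Button:** I pressed it with the shut fingertips to its hard stop, at about 22 N wrist force. On release the spring force faded out over about 6 mm, which is the full travel.
- **Last check:** the wrist force was near zero, the button was up, and the reagent bottle, beaker and timer looked undisturbed. I judged that by eye and did not measure their positions again.
- **Disagreement:** the cameras put the button top at about 106 mm, but by touch it was at about 110 mm.

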